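# Change over a jeweller's press pack

## Robot

A 6-joint arm with a two-finger parallel gripper is mounted at the origin on the work surface. World frame = base frame: x ahead of the robot, y to its left, z up, the work surface at z = 0. Lengths are in m, angles in degrees, forces in N, time in s.
With the tool pointing down it reaches from about 0.375 to 0.975 m from the base axis. Payload 3.8 kg.
Tool frame: the origin (TCP) lies on the front face of the gripper's body, between the roots of the fingers; the fingertips stand 73 mm ahead of it and the grasp point (between the pads) lies 54 mm ahead of it; z points along the fingers, y is the line along which they close (so a half turn about z gives the same grasp; the last joint's range is limited). The gripper opens to 85 mm and grips with 20 to 120 N. Pads are 22 mm wide; open, the fingers measure 114 mm over their backs; the gripper's body (76 mm by 85 mm) begins 54 mm behind the grasp point. The pads swing forward as they close: fully open they stand 13 mm farther back than shut.
Start: joints at [65.323, 15.12, 91.902, -0, 72.978, -2.114], TCP at [0.259, 0.623, 0.304] pointing down, gripper open.
Joint ranges: [-150.88, 150.88], [-54.13, 125.18], [17.81, 147.31], [-75.09, 255.09], [0, 152.58], [-146.25, 146.25]. Speed limits (degrees/s): [147.25, 147.25, 180, 180, 180, 180].

## Interface

Orientations are given as a 3x3 rotation matrix whose columns are the frame's x, y, z axes.
In Python, from rig import arm, ik, get_state, optics gives the robot as it stands. The module is installed in compiled form; this text tells all that it offers. Calls block until the motion is done:
- arm.movep(position, orientation): joint-space move of the TCP to a pose.
- arm.line_to(position, max_speed=0.15, orientation=None, f_stop=None): straight line of the TCP; orientation=None keeps the orientation; max_speed is the mean speed in m/s. With f_stop (N) it stops when the force on the tool has changed by that much, and returns True; else False.
- arm.movej(angles): joint-space move.
- arm.let_go() and arm.clamp(strength=None): open the fingers fully, or close them until they stop; strength is the grip in N (None keeps the last).
- arm.hold(seconds).
- ik(position, orientation): joint angles nearest the present ones, or None.
- get_state(): the state.
- optics.grab_frame(name): name is "side" or "top"; returns (picture, depth): 400x640x3 uint8, red, green, blue; 400x640 float32, m along the optical axis (not along the pixel's ray), 0 where there is no reading.
- optics.camera_model(name): a dict with "vfov" (degrees; the focal length in pixels is half the picture's height over the tangent of half this angle, whatever the lens; pixels are square), "cx", "cy" (the principal point, pixels), "k1" (the pictures are not rectified: a ray, as slopes to the right and down, at radius r is drawn at 1 + k1 r^2 times it, then the intrinsics apply), "pose" (4x4, takes a point from camera to world coordinates). Camera axes: x right, y down, z forward; pixel columns grow to the right and rows downward; lengths in m; the calibration is good to about 2 mm. A picture is of the moment at which its call begins. camera_model takes no time and is no camera call.
A pose or a line that the arm cannot do raises arm.PlanningError and nothing moves.
- arm.hand_in(): hands the job in; it is judged then, once.
The state is a dict: "t": time; "q": joint angles; "qvel": joint speeds; "effort": joint torques, N m; "eef_pos": TCP position; "ee_rot": TCP orientation; "contact_force": force on the tool from outside, world axes, zero at the start; "torque": the same for the moment, N m; "opening": opening from 0.0 (shut) to 1.0 (fully open); "finger_force": force on a finger pad.
Only numpy, scipy, OpenCV 4.12 (cv2) and the standard library are available. Lean on these libraries where they do the work, as an engineer would, in place of code of your own. Each camera call takes 0.05 s, during which the arm holds its last target. There are 200 camera calls.

## Task

Change the tooling for the jeweller's hand press: first lift the brass die that lies across the pile straight off, without shifting the two steel parts under it, and lay it flat in the wooden cradle between its end lips. Then build the new pack in the grey press shoe, bottom to top: the square bolster plate flat between the four corner stops, the steel ring centred on it, the black pad standing inside the ring, and the pusher centred on the pad, stem up. Leave the green jar and the dark bench block standing where they are.

Things in the scene. Friction and masses are not known exactly. Their poses are not given: they have to be found in the camera images.
- die_mid (a point): Centre (half-way up) of the brass die: a flat plate 116 long (its x) x 36 wide (its y) x 8 mm thick (z), 0.24 kg, with a 22 mm round and a 20 mm square window through it, 36 mm either side of the centre; solid in the middle. It starts lying flat across the bolster plate and the ring, over the gap of about 30 mm between them. The pile lies on a fixed round cork mat, 180 mm across and 3 mm thick.
- bolster_mid (a point): Centre (half-way up) of the bolster plate: a plain square steel plate 64 x 64 x 12 mm (edges along its x and y, z up), 0.37 kg. It starts flat on the cork mat, under one end of the die, about 92 mm from the ring.
- ring_mid (a point): Centre (half-way up, on the axis) of the steel ring: outer diameter 60, bore 42, height 12 mm, axis z, 0.14 kg. It starts flat on the cork mat under the other end of the die.
- pad_mid (a point): Centre (half-way up, on the axis) of the pad: a black hard-rubber cylinder, diameter 34, height 30 mm, axis z, 0.035 kg, standing on the bench. In the ring it stands on the bolster plate with 4 mm play all round, and its top 18 mm stick out above the ring.
- pusher_mid (a point): Centre (19 mm above its underside, on the axis) of the pusher: a steel disc of diameter 44, 10 mm thick, with an upright stem of diameter 18 on its top that ends 38 mm above the underside; axis z, stem up, 0.17 kg. It stands on the bench.
- shoe: The press shoe, fixed, at any yaw: a grey plate 110 x 110 x 10 mm. Origin at the centre of its underside, z up; its flat top is 10 mm above the bench. Four L-shaped steel corner stops, 6 mm high on that top, enclose a seat 72 x 72 mm with edges along its x and y, centred over the origin; the middle 56 mm of every side of the seat is open, for fingers.
- cradle: The wooden die cradle, fixed, at any yaw: a board 160 long (its x) x 60 wide (its y), top 8 mm above the bench. Origin at the centre of its underside, z up. A lip 10 mm high stands across each end of the board, 136 mm clear between them; its long sides are open.
- bottle: Bystander: a small green glass jar with a white cap, diameter 36, height 65 mm, standing loose on the bench. Origin at the centre of its underside.
- benchblock: Bystander: a dark steel bench block 42 x 42 x 20 mm, loose on the bench. Origin at the centre of its underside.
Mind the look-alikes: they are no part of the job. Leave any blue or turquoise look-alike of the part that bears ring_mid alone. What is shaped like the cradle but turquoise is not meant.

How it is judged:
By the outcome, as a careful person would: the job done as asked, in the order asked, and still so for the second after the job is handed in, with the robot touching nothing.
It also fails if it takes over 125 s, if anything falls off the work surface, if the arm or the gripper's body presses on something with over 40 N, if the wrist force passes 120 N, or if a joint passes its speed limit or range.

## Working session

There is one attempt and no reset: what is moved stays moved. The work goes in short steps, each a Python script; the robot and the scene stay as the last script left them, time stands still between calls to the robot, and variables do not carry over. Pictures are saved under pics/ and viewed, at most 14 in all, crops included, and the job is handed in when it is done.

```bash
mkdir -p pics; cat > h.py <<'E'
import numpy as np, cv2
from rig import arm, ik, get_state, optics
def grab(n,tag):
    im,d=optics.grab_frame(n); cv2.imwrite(f'pics/{tag}.png',im[:,:,::-1]); np.save(f'pics/{tag}.npy',d); return im,d
def K(n):
    m=optics.camera_model(n); f=200/np.tan(np.radians(m['vfov']/2)); return m,f
def rays(n,uv):
    m,f=K(n); uv=np.asarray(uv,float).reshape(-1,2)
    s=(uv-[m['cx'],m['cy']])/f; u=s.copy()
    for _ in range(20): u=s/(1+m['k1']*(u**2).sum(1,keepdims=True))
    return np.c_[u,np.ones(len(u))],np.array(m['pose'])
def pz(n,uv,z):
    "pixel -> world at height z"
    r,P=rays(n,uv); d=r@P[:3,:3].T; o=P[:3,3]
    return o+d*((z-o[2])/d[:,2])[:,None]
def cloud(n,d):
    v,u=np.mgrid[0:400,0:640]; r,P=rays(n,np.c_[u.ravel(),v.ravel()])
    return ((r*d.reshape(-1,1))@P[:3,:3].T+P[:3,3]).reshape(400,640,3)
E
python3 - <<'E'
from h import *
for n in('top','side'):
    grab(n,n+'0'); m,f=K(n); print(n,f,m['cx'],m['cy'],m['k1'],np.round(m['pose'],3).tolist())
print(get_state()['t'])
E
```

```text
top 390.30131250523164 329.5156692867302 196.56973335200288 -0.06396743791972624 [[0.005, -0.991, 0.133, 0.354], [-1.0, -0.004, 0.005, -0.03], [-0.005, -0.133, -0.991, 1.062], [0.0, 0.0, 0.0, 1.0]]
side 364.19775415957514 316.90593727119585 200.6180458711572 0.0061927318244997505 [[0.893, -0.248, 0.375, 0.099], [-0.449, -0.529, 0.72, -0.801], [0.02, -0.811, -0.584, 0.667], [0.0, 0.0, 0.0, 1.0]]
0.1
```

View pics/top0.png

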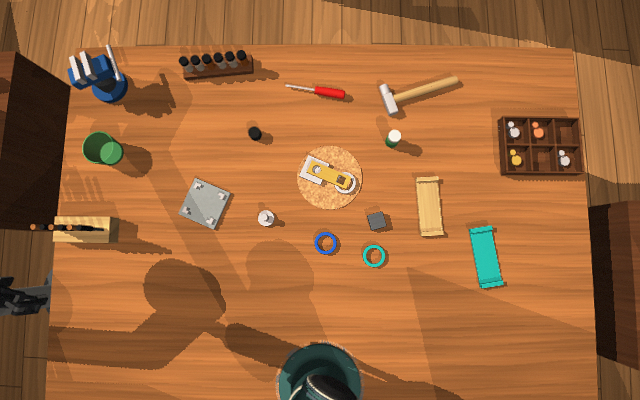

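View pics/side0.png

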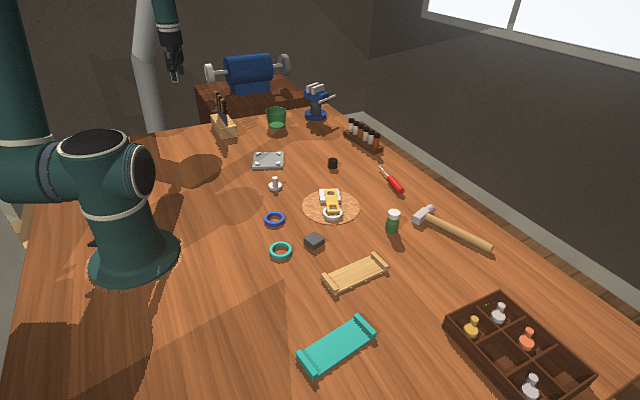

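Top view: the mat pile is at (330,177), with the brass die over the bolster (315,168) and the steel ring (345,185). Also visible:
- Shoe (206,203), black pad (255,133), pusher (266,218).
- Wooden cradle (430,207); the turquoise one at (486,257) is the look-alike.
- Blue ring (326,243) and turquoise ring (374,256), both look-alikes. The grey ring under the die fits "steel ring".
- Jar (394,138), bench block (376,220).

Next I'll enlarge to confirm.

```bash
python3 - <<'E'
import cv2
a=cv2.imread('pics/top0.png')
cv2.imwrite('pics/c1.png',cv2.resize(a[135:220,290:370],None,fx=7,fy=7,interpolation=cv2.INTER_CUBIC))
x=cv2.resize(a[170:240,170:290],None,fx=6,fy=6,interpolation=cv2.INTER_CUBIC)
cv2.imwrite('pics/c2.png',x)
b=cv2.resize(a[165:250,360:450],None,fx=6,fy=6,interpolation=cv2.INTER_CUBIC)
cv2.imwrite('pics/c3.png',b)
E
```

```text
(no output)
```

View pics/c1.png

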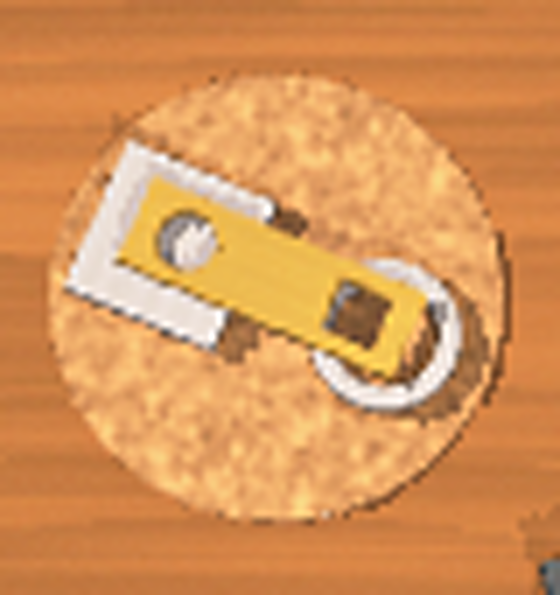

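View pics/c2.png

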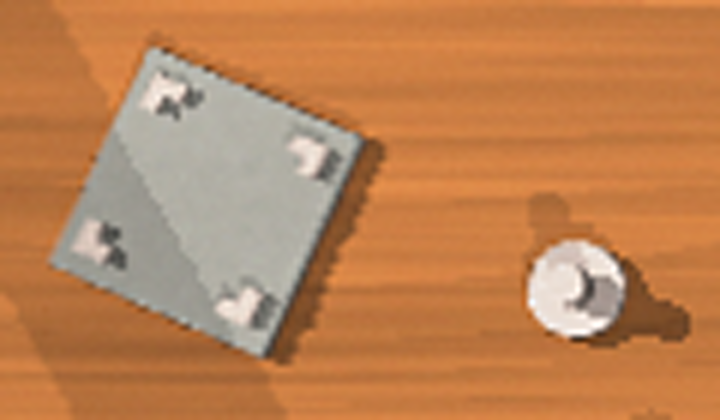

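View pics/c3.png

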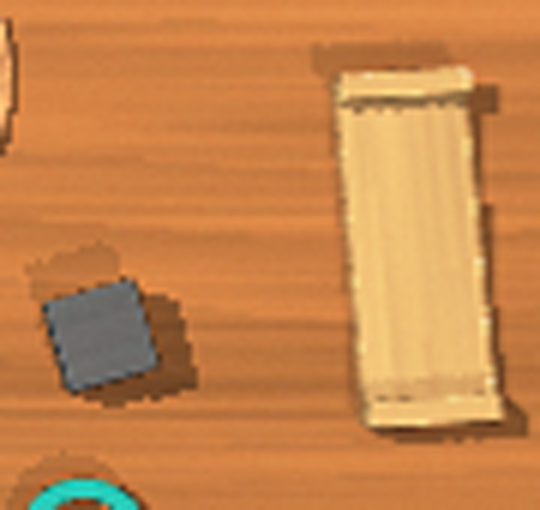

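Crop views: the pile is a grey steel ring (centre ≈ (387,334)) plus a white-grey bolster under the brass die. The die corners are at (152,178), (116,261), (392,378), (432,295). The wooden cradle is c3 (338,74)–(503,418), and the shoe and pusher are clear in c2.

```bash
cat > m.py <<'E'
from h import *
def cr(pts,o,s): return (np.array(pts,float)+.5)/s-.5+np.array(o)
def quad(name,pts,o,s,z):
    P=pz('top',cr(pts,o,s),z)[:,:2]; e=np.roll(P,-1,0)-P
    print(name,'c',P.mean(0).round(4),'sides',(np.linalg.norm(e,axis=1)*1e3).round(1),'yaw',np.degrees(np.arctan2(e[:,1],e[:,0])).round(1)); return P
E
python3 - <<'E'
from m import *
o1=(290,135)
quad('die',[(152,178),(116,261),(392,378),(432,295)],o1,7,.023)
quad('bol',[(128,141),(66,288),(218,348),(276,205)],o1,7,.015)
print('ring',pz('top',cr([(387,334),(312,334),(462,334),(387,258),(387,411)],o1,7),.015).round(4)[:,:2].tolist())
quad('shoe',[(155,45),(365,135),(268,357),(50,262)],(170,170),6,.010)
print('pusher',pz('top',cr([(576.5,289),(527,289),(626,289)],(170,170),6),.010).round(4)[:,:2].tolist())
quad('cradle',[(338,74),(470,68),(503,424),(368,427)],(360,165),6,.018)
im,d=cv2.imread('pics/top0.png')[:,:,::-1],np.load('pics/top0.npy'); X=cloud('top',d)
# depth-segmented objects near
for n,(u,v),z in (('pad',(255,133),.03),('pusherstem',(266,218),.038),('jar',(394,138),.065),('block',(376,220),.02),('shoe',(206,203),.01),('die',(330,177),.023)):
    w=X[v-12:v+13,u-12:u+13].reshape(-1,3); w=w[abs(w[:,2]-z)<.005]
    print(n,len(w),w.mean(0).round(4),((w.max(0)+w.min(0))/2).round(4),np.ptp(w,0).round(4))
# pad by colour
m=((im.max(2)<45)).astype(np.uint8)[118:148,240:272]
g=lambda: None
n,l,s,c=cv2.connectedComponentsWithStats(m); print(s,c+[240,118])
# side view check
Y=cloud('side',np.load('pics/side0.npy'))
for n,(u,v),z,r in (('pad',(333,161),.03,9),('stem',(275,180),.038,9),('die',(331,203),.023,18),('shoe',(268,161),.01,18)):
    w=Y[v-r:v+r,u-r:u+r].reshape(-1,3); w=w[abs(w[:,2]-z)<.003]
    print('side',n,len(w),((w.max(0)+w.min(0))/2).round(4),np.ptp(w,0).round(4))
E
```

```text
die c [ 0.5553 -0.0221] sides [ 35.6 116.1  36.  118. ] yaw [ 157.6 -113.   -25.5   67.2]
bol c [0.5696 0.0174] sides [63.3 63.9 61.  63.6] yaw [ 158.3 -111.5  -21.4   66.4]
ring [[0.5347, -0.0666], [0.5346, -0.0374], [0.5349, -0.0957], [0.5648, -0.0666], [0.5045, -0.0666]]
shoe c [0.4775 0.3172] sides [107.8 109.2 111.1 109.6] yaw [-112.7  158.3   67.6  -23.4]
pusher [[0.4375, 0.1475], [0.4373, 0.17], [0.4376, 0.1251]]
cradle c [ 0.4713 -0.2952] sides [ 60.6 161.6  60.7 159.8] yaw [ -87.  -176.5   91.3    3.4]
pad 121 [0.672  0.1842 0.0305] [0.672  0.1841 0.03  ] [0.0333 0.0303 0.0096]
pusherstem 39 [0.4375 0.1474 0.039 ] [0.4371 0.1474 0.0382] [0.0158 0.016  0.0079]
jar 124 [ 0.6529 -0.1958  0.0655] [ 0.6539 -0.1961  0.065 ] [0.0349 0.0303 0.0099]
block 248 [ 0.4311 -0.151   0.0204] [ 0.4319 -0.1513  0.0201] [0.0483 0.0504 0.0097]
shoe 623 [0.4769 0.3126 0.0105] [0.477  0.3125 0.0102] [0.067  0.0707 0.0096]
die 308 [ 0.5534 -0.0244  0.0234] [ 0.5497 -0.0259  0.0227] [0.0626 0.0654 0.0094]
[[  0   0  32  30 844]
 [  9   9  13  13 116]] [[255.62085308 132.40165877]
 [254.62068966 133.21551724]]
side pad 37 [0.6682 0.1825 0.0302] [0.0311 0.0347 0.0052]
side stem 15 [0.4355 0.1482 0.0374] [0.0131 0.0209 0.003 ]
side die 231 [ 0.5533 -0.0234  0.023 ] [0.0766 0.1201 0.0058]
side shoe 407 [0.4741 0.3179 0.01  ] [0.1337 0.1361 0.006 ]
```

```bash
cat >> m.py <<'E'
def fit(n,tag,c,r,cond,z,big=4):
    "colour mask -> outline on plane z -> min rect"
    im=cv2.imread(f'pics/{tag}.png'); a=cv2.resize(im,None,fx=big,fy=big,interpolation=cv2.INTER_CUBIC)
    h=cv2.cvtColor(a,cv2.COLOR_BGR2HSV).astype(int); m=cond(h[...,0],h[...,1],h[...,2]).astype(np.uint8)
    k=np.zeros_like(m); u,v=c; k[(v-r)*big:(v+r)*big,(u-r)*big:(u+r)*big]=1; m*=k
    m=cv2.morphologyEx(m,cv2.MORPH_OPEN,np.ones((5,5)))
    N,l,s,_=cv2.connectedComponentsWithStats(m); j=1+s[1:,4].argmax()
    q=np.argwhere(l==j)[:,::-1]; P=pz(n,(q+.5)/big-.5,z)[:,:2]
    (x,y),wh,an=cv2.minAreaRect((P*1e3).astype(np.float32)); return np.round([x,y,*wh,an],1),P
E
python3 - <<'E'
from m import *
br=lambda h,s,v:(h>18)&(h<32)&(s>140)&(v>90)
gr=lambda h,s,v:(s<70)&(v>60)
wd=lambda h,s,v:(h>14)&(h<30)&(s<150)&(v>140)
for n,a,b in (('die',br,{'top':(330,177),'side':(331,203)}),('shoe',gr,{'top':(206,203),'side':(268,161)}),('crad',wd,{'top':(430,207),'side':(355,273)})):
    for c in('top','side'):
        z={'die':.023,'shoe':.010,'crad':.018}[n]
        print(n,c,fit(c,c+'0',b[c],{'die':22,'shoe':30,'crad':38}[n],a,z)[0])
E
```

```text
die top [555.3 -21.9 115.8  36.7  66.6]
die side [585.7  16.3   8.6   3.9  61.2]
shoe top [476.4 318.2 111.3 109.8  67.4]
shoe side [473.5 313.  124.4 110.8  66.9]
crad top [ 471.6 -293.7  161.7   64.3    3.5]
crad side [ 461.8 -301.9  152.2   72.4    3.6]
```

```bash
cat >> h.py <<'E'
def R(a):
    a=np.radians(a); c,s=np.cos(a),np.sin(a); return np.array([[c,s,0],[s,-c,0],[0,0,-1.]])
def best(x,y,z,yaw,half=180):
    "best equivalent yaw (nearest joints, away from last joint's limit)"
    q0=np.array(get_state()['q']); o=[]
    for k in np.arange(-360,361,half):
        q=ik([x,y,z],R(yaw+k))
        if q is not None: o.append((np.abs(np.array(q)-q0).max(),yaw+k,q))
    return min(o,key=lambda t:t[0])
def go(x,y,z,yaw,half=180):
    b=best(x,y,z,yaw,half); arm.movep([x,y,z],R(b[1])); return b[1]
def st(t=''):
    s=get_state(); print(t,'t',round(s['t'],1),'p',np.round(s['eef_pos'],4),'open',round(s['opening']*85,1),'F',np.round(s['contact_force'],1),'ff',np.round(s['finger_force'],1),'q6',round(s['q'][5]))
E
python3 - <<'E'
from h import *
x,y=.5541,-.0248
a=go(x,y,.16,66.8); st('above'); arm.line_to([x,y,.0885],.08); st('down')
arm.clamp(50); st('grip'); arm.line_to([x,y,.10],.03); st('lift'); arm.line_to([x,y,.2],.15); st('up')
grab('top','top1')
im=cv2.imread('pics/top1.png'); cv2.imwrite('pics/c4.png',cv2.resize(im[115:240,270:390],None,fx=4.5,fy=4.5,interpolation=cv2.INTER_CUBIC))
E
```

```text
above t 2.7 p [ 0.5544 -0.0241  0.1603] open 84.6 F [-0.  -0.2 -0.1] ff 0.0 q6 18
down t 3.7 p [ 0.5547 -0.0249  0.089 ] open 84.8 F [1.  0.3 0.8] ff 0.0 q6 18
grip t 4.2 p [ 0.5545 -0.0248  0.0892] open 33.9 F [-1.   0.1  4.6] ff 50.3 q6 18
lift t 4.8 p [ 0.554  -0.0248  0.1   ] open 33.9 F [-0.3 -0.2 -2.1] ff 50.0 q6 18
up t 5.6 p [ 0.5533 -0.0247  0.199 ] open 33.8 F [-0.7 -0.8 -2.6] ff 50.0 q6 18
```

View pics/c4.png

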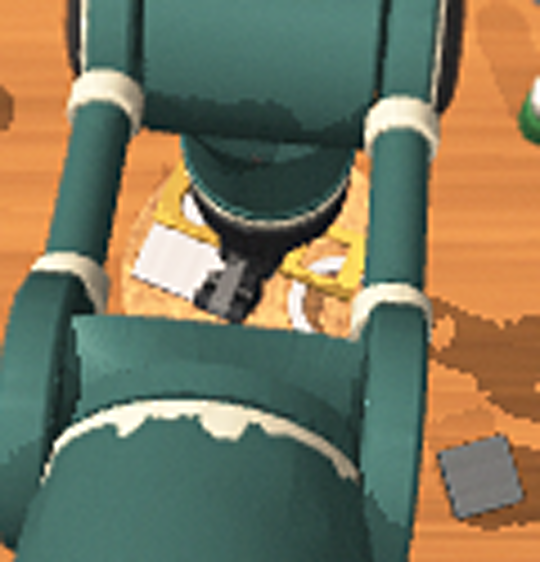

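The die is held level and clear; bolster and ring seem undisturbed. Now I'll lay it in the wooden cradle (top0 (430,207)).

```bash
python3 - <<'E'
from h import *
s=get_state(); Rm=np.array(s['ee_rot']); a=np.degrees(np.arctan2(Rm[1,0],Rm[0,0]))
cx,cy=.4714,-.2945
b=best(cx,cy,.2,3.5)[1]; d=np.radians(66.8+b-a); x,y=cx-.003*np.cos(d),cy-.003*np.sin(d); print(a,b,x,y)
arm.movep([x,y,.17],R(b)); st('above')
arm.line_to([x,y,.089],.1); print(arm.line_to([x,y,.0805],.02,f_stop=5)); st('down')
arm.let_go(); st('open'); arm.line_to([x,y,.2],.2)
arm.movep([.42,.0,.35],R(b)); grab('top','top2'); st()
E
```

```text
66.80130713452056 -356.5 0.4684055914272659 -0.29468307730481047
above t 6.7 p [ 0.4686 -0.294   0.1697] open 33.9 F [ 0.2  0.6 -1.7] ff 50.0 q6 52
True
down t 8.1 p [ 0.4688 -0.295   0.0822] open 34.0 F [-1.3 -0.7  4.4] ff 50.7 q6 52
open t 8.7 p [ 0.4677 -0.2941  0.0807] open 85.3 F [-0.4  0.7 -0.1] ff 0.0 q6 52
 t 10.7 p [ 0.4201 -0.0007  0.349 ] open 84.8 F [-0.1 -0.6  0.7] ff 0.0 q6 83
```

```bash
python3 - <<'E'
from h import *
im=cv2.imread('pics/top2.png'); cv2.imwrite('pics/c5.png',cv2.resize(im[130:250,285:455],None,fx=4.7,fy=4.7,interpolation=cv2.INTER_CUBIC))
E
```

```text
(no output)
```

View pics/c5.png

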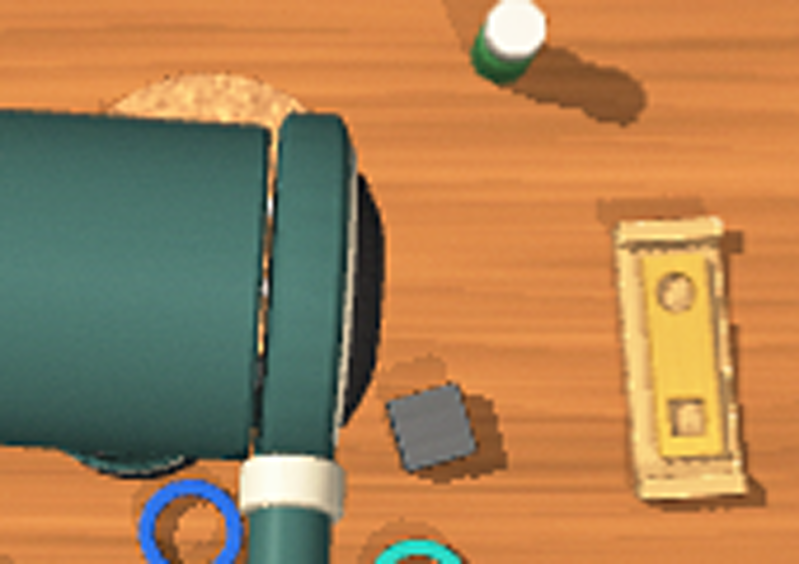

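The die lies flat in the wooden cradle between the lips, with jar and block untouched. Clear the view and re-measure bolster and ring.

```bash
python3 - <<'E'
from m import *
go(.42,.35,.3,66.8); grab('top','top3'); st()
wh=lambda h,s,v:(s<60)&(v>140)
r,P=fit('top','top3',(316,168),18,wh,.015); print('bol',r)
# separate ring by window
r,P=fit('top','top3',(348,183),14,wh,.015); print('ring',r, cv2.minEnclosingCircle((P*1e3).astype(np.float32)))
im=cv2.imread('pics/top3.png'); cv2.imwrite('pics/c6.png',cv2.resize(im[140:215,290:370],None,fx=7,fy=7,interpolation=cv2.INTER_CUBIC))
E
```

```text
t 12.1 p [0.4207 0.3489 0.3002] open 85.4 F [-1.3 -0.5  0.2] ff 0.0 q6 60
bol [569.7  18.1  64.2  64.6  66.8]
ring [ 5.346e+02 -6.560e+01  5.790e+01  5.790e+01  2.000e-01] ((534.5001831054688, -65.70272827148438), 29.802648544311523)
```

View pics/c6.png

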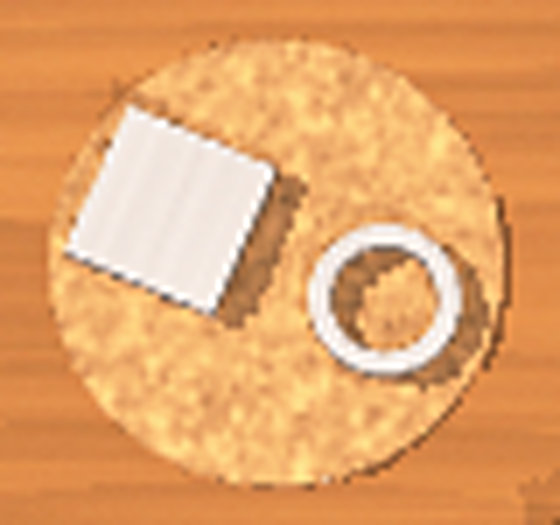

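Bolster and ring are unmoved: (0.570,0.018) and (0.5345,−0.066), 91 mm apart, as they should be. Next, bolster to shoe.

```bash
python3 - <<'E'
from h import *
x,y=.5697,.018
a=go(x,y,.16,66.8); print(a); arm.line_to([x,y,.09],.12); print(arm.line_to([x,y,.075],.03,f_stop=6)); st('down')
arm.clamp(80); st('grip'); g=get_state()['eef_pos'][2]
arm.line_to([x,y,.09],.04); st('lift'); arm.line_to([x,y,.16],.2)
x,y=.477,.3175
b=go(x,y,.16,67.2); print(a,b); arm.line_to([x,y,.095],.12); st('above'); print(arm.line_to([x,y,g+.007-.003],.02,f_stop=6)); st('placed',); print('expect',g+.007)
E
```

```text
66.8
False
down t 14.9 p [0.5696 0.018  0.0748] open 85.6 F [-1.   0.4  0.6] ff 0.0 q6 23
grip t 15.3 p [0.5704 0.018  0.0761] open 60.7 F [-1.5  0.   5.8] ff 87.5 q6 23
lift t 15.8 p [0.5697 0.018  0.0901] open 60.5 F [-0.5 -0.6 -3.4] ff 87.0 q6 23
66.8 -292.8
above t 18.2 p [0.4776 0.3174 0.0953] open 60.6 F [-0.2 -0.8 -3.5] ff 87.4 q6 54
True
placed t 18.8 p [0.4769 0.3175 0.0831] open 60.7 F [ 0.  -0.3  4.4] ff 88.2 q6 54
expect 0.08307747450246576
```

```bash
cat >> h.py <<'E'
def centre(x,y,z,yaw,s=20):
    "squeeze at yaw+90, then grip-ready at yaw"
    go(x,y,z+.08,yaw+90); arm.line_to([x,y,z],.12); arm.clamp(s); st('sq'); arm.let_go(); arm.line_to([x,y,z+.03],.12)
    go(x,y,z+.03,yaw); arm.line_to([x,y,z],.08)
E
python3 - <<'E'
from h import *
arm.let_go(); arm.line_to([.477,.3175,.17],.2)
x,y=.5345,-.0658
centre(x,y,.075,66.8); arm.clamp(60); st('grip'); g=get_state()['eef_pos'][2]
arm.line_to([x,y,.09],.04); st('lift'); arm.line_to([x,y,.17],.2)
q=go(.40,.20,.25,67.2)  # look at the shoe from above
grab('top','top4'); im=cv2.imread('pics/top4.png'); cv2.imwrite('pics/c7.png',cv2.resize(im[160:245,160:260],None,fx=7,fy=7,interpolation=cv2.INTER_CUBIC)); st(); print(g)
E
```

```text
sq t 22.4 p [ 0.5354 -0.0659  0.0763] open 57.6 F [-1.9  0.8  5.6] ff 21.3 q6 104
grip t 25.5 p [ 0.535  -0.0659  0.0765] open 56.4 F [-3.2  1.1  7.4] ff 62.1 q6 14
lift t 26.0 p [ 0.5347 -0.0658  0.0903] open 56.3 F [-0.3 -0.7 -1.8] ff 63.9 q6 14
 t 27.8 p [0.4003 0.1992 0.2492] open 56.8 F [ 0.4  0.5 -1.1] ff 64.0 q6 46
0.0764829748820528
```

View pics/c7.png

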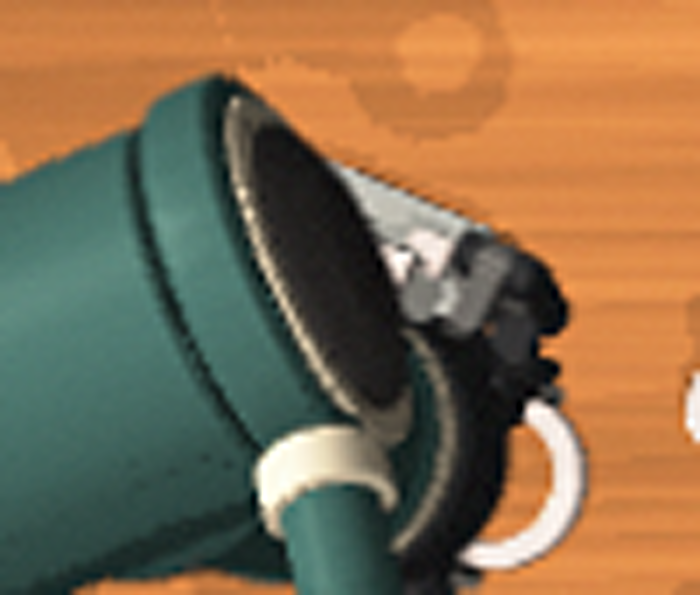

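The arm hides the shoe, but the ring is held. Step aside and measure the bolster by fit.

```bash
python3 - <<'E'
from m import *
go(.50,-.08,.25,67.2); grab('top','top5'); st()
print('bol',fit('top','top5',(206,203),16,lambda h,s,v:(s<60)&(v>165),.022)[0])
print('shoe',fit('top','top5',(206,203),30,lambda h,s,v:(s<70)&(v>60),.010)[0])
im=cv2.imread('pics/top5.png'); cv2.imwrite('pics/c7b.png',cv2.resize(im[165:240,165:250],None,fx=8,fy=8,interpolation=cv2.INTER_CUBIC))
E
```

```text
t 29.0 p [ 0.4998 -0.0791  0.2498] open 56.5 F [-0.   0.4 -1.2] ff 64.0 q6 11
bol [4.771e+02 3.114e+02 8.670e+01 8.860e+01 4.000e-01]
shoe [476.5 318.3 110.9 110.   67.5]
```

View pics/c7b.png

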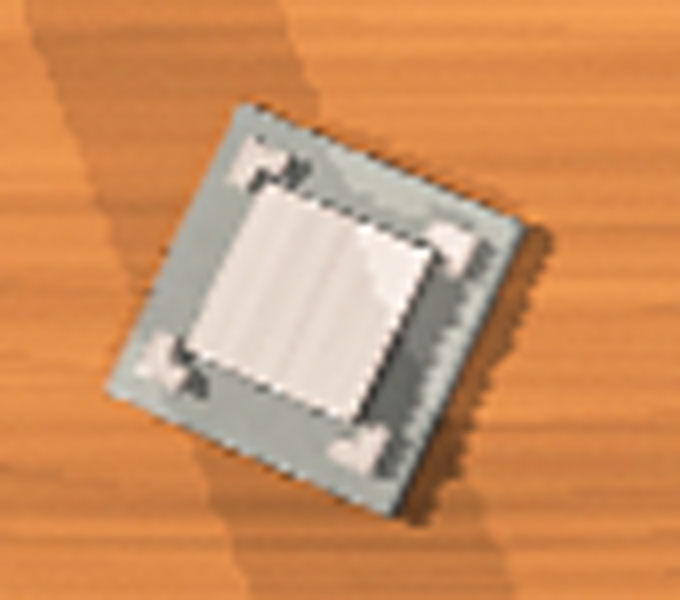

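The bolster sits flat inside the four stops, with corners (262,182), (437,250), (358,422), (187,350). Compute its centre, then place the ring.

```bash
python3 - <<'E'
from m import *
P=quad('bol',[(262,182),(437,250),(358,422),(187,350)],(165,165),8,.022)
c=P.mean(0); t=np.array([.477,.3175]); u=np.array([np.cos(np.radians(67.2)),np.sin(np.radians(67.2))])
k=(c-t)@u; print('along',k,'across',(c-t)@[-u[1],u[0]])
assert abs(k)<.005
x,y=t+k*u*.8
b=go(x,y,.17,67.2); arm.line_to([x,y,.105],.12); g=.0765
print(arm.line_to([x,y,g+.019-.003],.02,f_stop=5)); st('ring'); print('expect',g+.019)
arm.let_go(); arm.line_to([x,y,.17],.2); print(x,y)
# pad: centre twice, lift
px,py=.672,.1842
centre(px,py,.092,67.2); arm.clamp(30); st('pad'); arm.line_to([px,py,.11],.04); st('lift'); arm.line_to([px,py,.19],.2)
go(.55,-.05,.25,67.2); grab('top','top6'); st()
im=cv2.imread('pics/top6.png'); cv2.imwrite('pics/c8.png',cv2.resize(im[165:240,165:250],None,fx=8,fy=8,interpolation=cv2.INTER_CUBIC))
E
```

```text
bol c [0.4778 0.316 ] sides [65.5 63.4 64.4 62. ] yaw [-110.6  157.3   68.1  -21.7]
along -0.001045512385052131 across -0.0012561607380428986
True
ring t 31.7 p [0.4768 0.3169 0.0956] open 56.6 F [0.3 0.1 4.7] ff 64.6 q6 54
expect 0.0955
0.47667587812397083 0.31672894452615286
sq t 35.1 p [0.6724 0.1843 0.0929] open 32.5 F [-1.  -0.2  4.7] ff 19.9 q6 126
pad t 38.6 p [0.6725 0.1844 0.0928] open 32.4 F [0.4 0.8 3.6] ff 30.0 q6 36
lift t 39.2 p [0.6721 0.1842 0.1103] open 32.1 F [ 0.4 -0.  -0.5] ff 29.9 q6 36
 t 40.8 p [ 0.5505 -0.0491  0.2494] open 32.1 F [-0.1 -0.1 -0.6] ff 29.8 q6 15
```

View pics/c8.png

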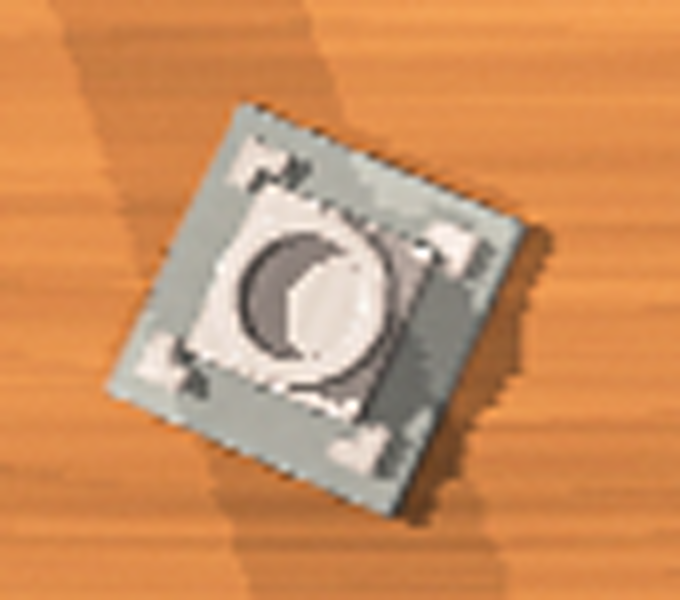

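The ring is centred on the bolster, with its bore centre at about (314,297). Insert the pad, then fetch the pusher.

```bash
python3 - <<'E'
from m import *
x,y=.4767,.3168
go(x,y,.2,67.2); arm.line_to([x,y,.135],.15); st()
print(arm.line_to([x,y,.112],.02,f_stop=4)); st('pad, expect .1148')
arm.let_go(); arm.line_to([x,y,.2],.2)
px,py=.4375,.1475
centre(px,py,.091,67.2); arm.clamp(50); st('pusher'); arm.line_to([px,py,.11],.04); st('lift'); arm.line_to([px,py,.2],.2)
go(.55,-.05,.25,67.2); grab('top','top7'); st()
im=cv2.imread('pics/top7.png'); cv2.imwrite('pics/c9.png',cv2.resize(im[165:240,165:250],None,fx=8,fy=8,interpolation=cv2.INTER_CUBIC))
E
```

```text
t 42.8 p [0.4773 0.3163 0.1352] open 32.1 F [0.  0.  0.4] ff 29.8 q6 54
True
pad, expect .1148 t 43.7 p [0.4765 0.3167 0.1148] open 32.0 F [ 0.8 -0.3  4.6] ff 30.2 q6 54
sq t 47.5 p [0.4377 0.1476 0.0914] open 17.1 F [-1.4 -0.   3.5] ff 21.0 q6 128
pusher t 51.1 p [0.4377 0.1476 0.0914] open 15.7 F [-1.2  0.1  4.9] ff 48.9 q6 38
lift t 51.8 p [0.4375 0.1475 0.1101] open 16.3 F [-0.   0.5 -1.9] ff 48.8 q6 38
 t 53.3 p [ 0.5488 -0.0487  0.2484] open 16.1 F [-0.5  0.6 -1.8] ff 48.8 q6 15
```

View pics/c9.png

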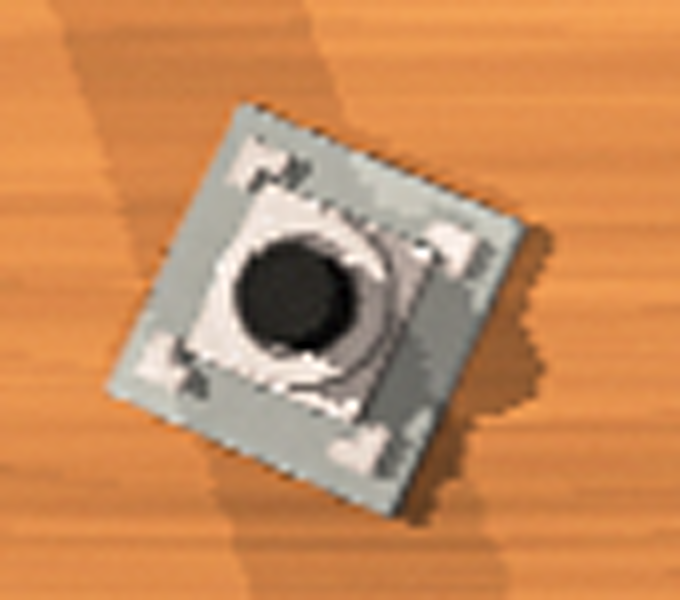

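The pad stands in the ring; its top at (297,294) matches the expected parallax. Place the pusher.

```bash
python3 - <<'E'
from m import *
x,y=.4766,.3167
go(x,y,.22,67.2); arm.line_to([x,y,.16],.15); st()
print(arm.line_to([x,y,.1405],.015,f_stop=4)); st('pusher, expect .1434')
arm.let_go(); arm.line_to([x,y,.24],.15)
go(.50,-.05,.3,67.2); grab('top','top8'); grab('side','side8'); st()
a=cv2.imread('pics/top8.png')[165:240,165:250]; b=cv2.imread('pics/side8.png')[130:205,225:310]
cv2.imwrite('pics/c10.png',cv2.resize(np.hstack([a,b]),None,fx=4.6,fy=4.6,interpolation=cv2.INTER_CUBIC))
E
```

```text
t 55.3 p [0.4771 0.3161 0.16  ] open 16.0 F [-0.4 -0.  -1.8] ff 48.8 q6 54
True
pusher, expect .1434 t 56.3 p [0.4764 0.3166 0.1434] open 15.8 F [-0.4 -0.2  4. ] ff 49.4 q6 54
 t 59.2 p [ 0.5001 -0.049   0.2996] open 85.0 F [-0.6  0.3  0.4] ff 0.0 q6 14
```

View pics/c10.png

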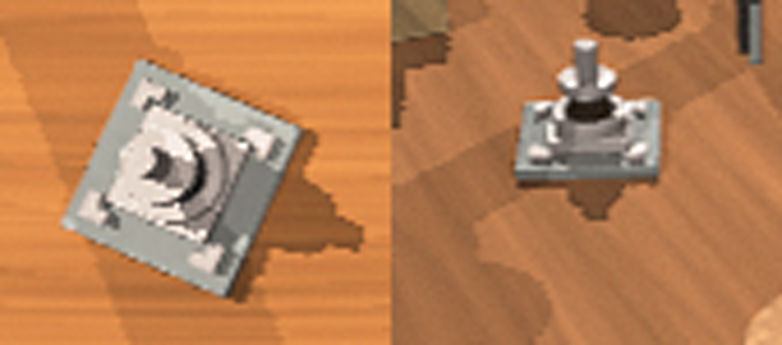

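The pack stands upright and centred in both views: stem at (160,165) from the top and (585,60) from the side. Hand in.

```bash
python3 -c "
from h import *
print(arm.hand_in())"
```

```text
the job is handed in; nothing more can be done
None
```

The job is handed in at about 59 s of the 125 s allowed: the die lies flat in the wooden cradle, and bolster, ring, pad and pusher are stacked centred in the shoe, with the jar, bench block and look-alikes never handled.

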